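# Slip a waxed cheese through the cold box's spring flap

### The arm

A 7-joint arm with a two-finger parallel gripper is mounted at the origin on the work surface. World frame = base frame: x ahead of the robot, y to its left, z up, the work surface at z = 0. Lengths are in m, angles in rad, forces in N, time in s.
With the tool pointing down it reaches from about 0.425 to 0.95 m from the base axis. Payload 4.7 kg.
Tool frame: the origin (TCP) lies at the very end of the fingers, on their centre line; the grasp point (between the pads) lies manip.grip_point_offset behind it (manip.grip_point_offset is the distance from the TCP to the grasp point, in m); z points along the fingers, y is the direction in which the jaws open and shut (so a half turn about z gives the same grasp; the last joint's range is limited). The gripper opens to 87 mm and grips with 3 to 60 N. Pads are 19 mm wide; open, the fingers measure 117 mm over their backs; the gripper's body (75 mm by 190 mm) begins 51 mm behind the grasp point.
Start: joints at [-1.168, 0.469, -0.049, 1.532, 0.024, 1.141, -0.082], TCP at [0.282, 0.613, 0.223] pointing down, gripper open.
Joint ranges: [-2.59, 2.59], [-0.33, 1.99], [-1.39, 1.29], [0.1, 2.45], [-1.04, 4.18], [0.21, 1.99], [-2.66, 2.66]. Speed limits (rad/s): [2.57, 2.57, 3.14, 3.14, 3.14, 3.14, 3.14].

### API

Orientations are given as a unit quaternion [w, x, y, z].
In Python, from cell import manip gives the robot as it stands.
- The arm moves only by the tool carry_out, never from a script. Its argument "rows" is a list of rows, each a list of 6 numbers: the shift along the tool's x, y, z in mm, then the turn, a rotation vector about the tool's x, y, z in degrees. A call has 1 to 12 rows; each row is the pose to reach, as a shift and turn from the pose measured when the call began, along the tool's axes at that moment; what a row does not reach only later rows make up. A row lasts 1/8 s, in which the tool goes at most 62.5 mm and 10.7 degrees, less where a joint would pass 70% of its speed; a pose out of reach is approached as far as the arm can. A call with a gripper value outside its range is refused whole. "hand" is the closure, from -1 (fully open) to 1 (shut), set as the call begins (left out, the last holds). The fingers move at their own pace and stop on an object; "grip_force" is the grip in N (left out, the last holds). Time passes only in rows, so rows that repeat a pose let the fingers close. It gives the time, the measured TCP pose, the force and the opening at its end, in the units of the state.
- manip.read_state(): the state, without advancing time (a new reading comes with each control period).
- manip.capture(name): name is "scene" or "top" or "wrist"; returns a dict with "pixels" (420x560x3 uint8, red, green, blue), "range_z" (420x560 float32, m along the optical axis (not along the pixel's ray), 0 where there is no reading), "camera_matrix" (3x3 intrinsics, pixels), "cam_to_world" (4x4, takes a point from camera to world coordinates). Camera axes: x right, y up, looking along -z (the intrinsics and any distortion apply to the point x, -y, -z); pixel columns grow to the right and rows downward; lengths in m; the calibration is good to about 2 mm. A picture is of the moment at which its call begins.
- manip.sign_off(): hands the job in, once; it reports no verdict.
The state is a dict: "clock": time; "q": joint angles; "dq": joint speeds; "tau": joint torques, N m; "tool_pos": TCP position; "eef_rot": TCP orientation; "contact_force": force on the tool from outside, world axes, zero at the start; "ft_torque": the same for the moment, N m; "gripper_width": opening from 0.0 (shut) to 1.0 (fully open).
Only numpy, scipy, OpenCV 4.12 (cv2) and the standard library are available. Lean on these libraries where they do the work, as an engineer would, in place of code of your own. Each camera call takes 0.05 s, during which the arm holds its last target. There are 200 camera calls.

### The job

Put the small red waxed cheese away in the blue cold box: push the spring flap down with one finger on its raised yellow pad, keep it held open, and with the other finger push the cheese along the lid and over the edge so that it drops through the opening; then let the flap close by itself and move clear. Do not pick the cheese up or push it onto the flap while that is shut, and leave the jar, the cheese wheel and the cup where they are.

Things in the scene. Friction and masses are not known exactly. Their poses are not given: they have to be found in the camera images.
- coldbox: Fixed blue cold box, 400 x 240 mm (x, y), hollow, floor 12 mm up, flat white lid top at z=180. Origin: underside centre; x = pushing direction, z up. In its frame (mm): flap hinge line along x at y=-55; L-shaped opening filled by the flap: strip x -152..132, y -57..3 plus drop opening x 0..132, y 3..62. The rest of the lid is solid, e.g. the lane x -152..0, y 3..62 under the cheese.
- flap (a joint): Hinge of the grey L-shaped flap, rad: 0 = shut, flush with the lid; grows as it is pushed down into the box; stop at 1.15. A spring shuts it (0.16 N m at 0, 0.2 at 0.8): some 3.5 N on the pad starts it, about 14 N hold it at 0.7, partly sideways, towards box +y. Its plastic is smooth and slippery. The cheese's weight does not open it. Above about 0.5 the cheese drops past it freely.
- flap_pad (a point): Point on the flap's raised yellow pad, 41 mm from the hinge line; box (0,-14,212) mm when shut. Pad: box x -144..124, y -50..-7, flat top 32 mm above the lid when shut. A tip pressed here to 4 mm above lid level opens the flap to about 0.7 rad, and a second fingertip level with it clears the lane. The tip may slide along the pad in box x while pressing.
- drop_edge (a point): Point on the end of the lane, on the lid top, box (0, 37, 180) mm: the edge over which the cheese is pushed in the box's +x direction. Steel guide rails 11 mm high flank the lane: box y 3..7 (x -152..0) and y 62..67 (x -152..132), so the cheese has 55 mm between them.
- cheese: Red waxed cheese block, 44 x 32 x 36 mm (its x, y, z), about 54 g, small white paper label on top; origin at the centre of its underside, z up. Starts on the lane, its x roughly along the box's x, centre 35 to 75 mm before the drop edge, at box y 34 to 40 mm.
- honey_jar: Loose amber jar with brass cap, diameter 48, height 60 mm, standing on the lid's solid +y border near its +x end; origin at underside centre. Leave alone.
- cheese_wheel: Loose yellow cheese wheel, diameter 128, height 50 mm, on the table on the box's +y side; origin at underside centre. Leave alone.
- tasting_cup: Loose white cup, rim diameter 72, height 80 mm, on the table on the box's -y side; origin at underside centre. Leave alone.
There are look-alikes about, which are no part of the job. Leave any green or turquoise look-alike of the cheese alone.

How it is judged:
By the outcome, as a careful person would: the job done as asked, in the order asked, and still so for the second after the job is handed in, with the robot touching nothing.
It also fails if it takes over 40 s, if anything falls off the work surface, if the arm or the gripper's body presses on something with over 40 N, if the wrist force passes 120 N, or if a joint passes its speed limit or range.

## Working session

There is one attempt and no reset: what is moved stays moved. The work goes in short steps, Python scripts to look and compute and a tool call to move; the robot and the scene stay as the last step left them, time stands still between calls to the robot, and variables do not carry over. Pictures are saved under pics/ and viewed, about 8 in all and at most 12, crops included, and the job is handed in when it is done.

Besides the shell and the picture viewer there is one more tool, called after "Request:" as name(argument=value, ...), one argument or row to a line, values as JSON. carry_out: Moves the arm, as the interface text tells. Its arguments: {"type":"object","properties":{"rows":{"type":"array"},"hand":{"type":"number"},"grip_force":{"type":"number"}},"required":["rows"]}

```bash
ls; mkdir -p pics
cat > h.py <<'E'
import numpy as np, cv2
from cell import manip
def cap(n,f=None):
    c=manip.capture(n)
    if f: cv2.imwrite('pics/'+f,c['pixels'][:,:,::-1])
    return c
def pts(c):
    K=c['camera_matrix'];T=c['cam_to_world'];z=c['range_z'].astype(float)
    v,u=np.mgrid[:z.shape[0],:z.shape[1]]
    p=np.stack([(u-K[0,2])/K[0,0]*z,-(v-K[1,2])/K[1,1]*z,-z],-1)
    P=p@T[:3,:3].T+T[:3,3]; P[z==0]=np.nan
    return P
E
python3 - <<'E'
from h import *
s=manip.read_state();print({k:np.round(v,3) for k,v in s.items()},manip.grip_point_offset)
a=cap('top','top1.png');b=cap('scene','scene1.png')
print(a['camera_matrix'],a['cam_to_world'].round(3),a.keys())
np.savez('pics/a.npz',**{k:v for k,v in a.items() if isinstance(v,np.ndarray)})
i=np.hstack([a['pixels'],b['pixels']])[:,:,::-1]
E
```

```text
pics
{'clock': np.float64(0.0), 'q': array([-1.168,  0.469, -0.049,  1.534,  0.024,  1.141, -0.082]), 'dq': array([ 0.   ,  0.001,  0.001,  0.   , -0.   , -0.001,  0.   ]), 'tau': array([ 1.0000e-03, -5.0799e+01, -8.0000e-02, -2.3614e+01, -6.1000e-02,
        3.8000e-02,  0.0000e+00]), 'tool_pos': array([0.282, 0.612, 0.221]), 'eef_rot': array([-0.   ,  0.214,  0.977, -0.001]), 'contact_force': array([0.493, 0.323, 0.159]), 'ft_torque': array([ 0.023,  0.012, -0.028]), 'gripper_width': np.float64(1.001)} 0.0187
[[535.03488125   0.         271.70122102]
 [  0.         535.03488125 211.95410576]
 [  0.           0.           1.        ]] [[ 0.015  0.986 -0.163  0.392]
 [-1.     0.015  0.002  0.061]
 [ 0.005  0.163  0.987  1.299]
 [ 0.     0.     0.     1.   ]] dict_keys(['pixels', 'range_z', 'camera_matrix', 'cam_to_world'])
```

View pics/top1.png

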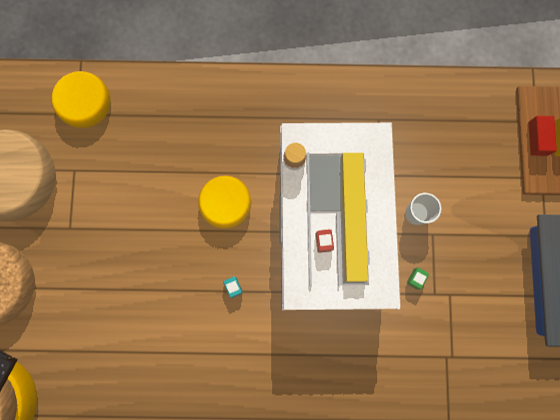

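View pics/scene1.png

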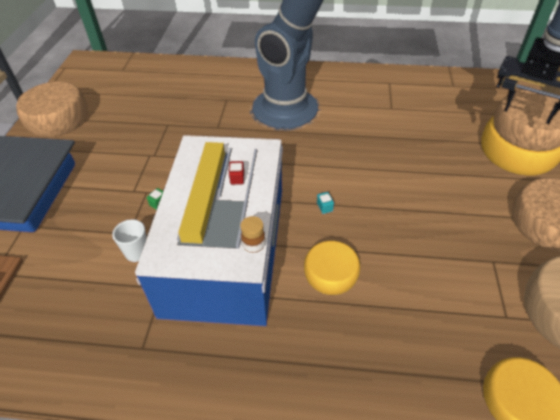

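The top view shows the lid at cols 281–398, rows 123–308, the cheese at (325,240), the pad at (355,218) and the jar at (295,154). Box +x points roughly along world +x, which is up in this image.

```bash
cat >> h.py <<'E'
def measure(c):
    P=pts(c);px=c['pixels'];hsv=cv2.cvtColor(px,cv2.COLOR_RGB2HSV)
    z=P[...,2]; roi=(P[...,0]>.3)&(P[...,0]<.95)&(P[...,1]>-.35)&(P[...,1]<.3)
    h,s,v=hsv[...,0],hsv[...,1],hsv[...,2]
    def big(m):
        n,l,st,_=cv2.connectedComponentsWithStats(m.astype(np.uint8)); k=1+np.argmax(st[1:,4]); return l==k
    lid=roi&(abs(z-.18)<.008)
    pad=big(roi&(h>20)&(h<33)&(s>150)&(abs(z-.212)<.01))
    red=big(roi&((h<6)|(h>172))&(s>120)&(z>.185))
    top=roi&(abs(z-.216)<.005)&(np.hypot(P[...,0]-np.median(P[red][:,0]),P[...,1]-np.median(P[red][:,1]))<.05)
    r=lambda m:cv2.minAreaRect((P[m][:,:2]*1000).astype(np.float32))
    return P,dict(lid=(r(big(lid)),np.median(z[lid])),pad=(r(pad),np.median(z[pad])),cheese=(r(top),np.median(z[top]),top.sum()),red=r(red))
E
python3 - <<'E'
from h import *
for n in ('top','scene'):
    try:
        P,d=measure(cap(n)); print(n); [print(k,x) for k,x in d.items()]
    except Exception as e: print(n,e)
    if n=='top':
        for m,(u,w) in dict(jar=(295,154),wheel=(225,200),cup=(426,208),cheese=(325,240)).items(): print(m,P[w,u].round(3))
E
```

```text
top
lid (((579.3118286132812, -84.19137573242188), (401.24127197265625, 241.1318817138672), 1.349048137664795), np.float64(0.17886000346922715))
pad (((568.466064453125, -112.59422302246094), (266.084716796875, 43.83855056762695), 1.3073152303695679), np.float64(0.21089727764959454))
cheese (((515.26513671875, -65.31266784667969), (67.71891021728516, 45.35702896118164), 84.64275360107422), np.float64(0.2146404107886435), np.int64(319))
red ((515.851806640625, -50.65299987792969), (41.58380889892578, 31.345735549926758), 4.510397434234619)
jar [0.688 0.013 0.24 ]
wheel [0.626 0.169 0.052]
cup [ 0.621 -0.32   0.009]
cheese [ 0.515 -0.051  0.216]
scene
lid (((576.5318603515625, -84.23683166503906), (404.479736328125, 241.59619140625), 1.307165265083313), np.float64(0.17909549314788897))
pad (((570.1229248046875, -110.44175720214844), (266.8617858886719, 40.881385803222656), 1.3301777839660645), np.float64(0.2109809876622748))
cheese (((520.4605102539062, -65.57283020019531), (48.9456901550293, 66.64834594726562), 13.788156509399414), np.float64(0.21478672129148885), np.int64(220))
red ((532.4309692382812, -42.734256744384766), (17.47247314453125, 34.10874557495117), 35.81036376953125)
```

```bash
cat >> h.py <<'E'
from scipy.spatial.transform import Rotation as R
C=np.array([578.,-84.]);YAW=1.33
BR=R.from_euler('z',YAW,degrees=True)
def tool():
    s=manip.read_state();q=s['eef_rot'];return s,np.array(s['tool_pos'])*1000,R.from_quat([q[1],q[2],q[3],q[0]])
def b2w(p): return BR.apply([p[0],p[1],p[2]])+[C[0],C[1],0]
def w2b(p): return BR.inv().apply(np.array(p)-[C[0],C[1],0])
GOAL=BR*R.from_matrix(np.diag([-1.,1,-1]))
def go(*ps,box=True):
    s,t,r=tool()
    print('clock',round(float(s['clock']),2),'box tcp',w2b(t).round(1),'F',np.round(s['contact_force'],1),'w',round(float(s['gripper_width']),3))
    print('turn',(r.inv()*GOAL).as_rotvec(degrees=True).round(1))
    for p in ps: print(p,'->',r.inv().apply((b2w(p) if box else np.array(p))-t).round(1))
E
python3 - <<'E'
from h import *
go((282,612,330),(450,400,330),(530,150,330),(500,-20,330),(471,-76,330),box=False)
print(b2w((-108,11,290)))
E
```

```text
clock 0.2 box tcp [-279.4  703.4  221.9] F [-0.4 -0.2  0.3] w 0.998
turn [ -0.1  -0.  -26.1]
(282, 612, 330) -> [  -0.    -0.9 -108.1]
(450, 400, 330) -> [-241.3 -123.2 -107.9]
(530, 150, 330) -> [-418.6 -316.7 -107.7]
(500, -20, 330) -> [-462.5 -483.7 -107.5]
(471, -76, 330) -> [-459.6 -546.7 -107.4]
[469.77377719 -75.50972927 290.        ]
```

Request:
carry_out(
  rows=[
    [0, 0, -55, 0, 0, 0],
    [0, 0, -108, 0, 0, 0],
    [-40, -20, -108, 0, 0, 0],
    [-85, -43, -108, 0, 0, -4],
    [-130, -66, -108, 0, 0, -8],
    [-180, -92, -108, 0, 0, -12],
    [-225, -115, -108, 0, 0, -16],
    [-265, -145, -108, 0, 0, -20],
    [-300, -180, -108, 0, 0, -23],
    [-335, -220, -108, 0, 0, -26],
    [-370, -260, -108, 0, 0, -26],
    [-400, -300, -108, 0, 0, -26],
  ],
  hand=0.24,
  grip_force=40,
)

```text
clock: 1.7
tool_pos: [0.5205, 0.1709, 0.3302]
eef_rot: [-0.0, -0.011, 1.0, -0.001]
contact_force: [0.1, -0.3, 0.4]
gripper_width: 0.378
```

Run:
```python
from h import *
go((530,150,330),(500,-20,330),(470,-76,300),box=False)
```

```text
clock 1.7 box tcp [-51.6 256.2 330.2] F [ 0.1 -0.3  0.4] w 0.378
turn [-0.1 -0.  -0.1]
(530, 150, 330) -> [ -9.1 -21.1   0.2]
(500, -20, 330) -> [  24.5 -190.4    0.4]
(470, -76, 300) -> [  55.7 -245.7   30.5]
```

Request:
carry_out(
  rows=[
    [0, -45, 0, 0, 0, 0],
    [8, -95, 0, 0, 0, 0],
    [18, -145, 0, 0, 0, 0],
    [28, -195, 0, 0, 0, 0],
    [45, -235, 5, 0, 0, 0],
    [56, -245, 35, 0, 0, 0],
    [56, -245, 65, 0, 0, 0],
    [56, -245, 75, 0, 0, 0],
    [56, -245, 75, 0, 0, 0],
  ],
)

```text
clock: 2.82
tool_pos: [0.4697, -0.075, 0.2554]
eef_rot: [-0.001, -0.011, 1.0, -0.001]
contact_force: [0.5, -0.5, -0.0]
gripper_width: 0.383
```

Run:
```python
from h import *
go((-108,11,216))
cap('wrist','w1.png'); c=cap('top'); 
i=cv2.resize(c['pixels'][100:330,250:430],None,fx=3,fy=3)[:600]; cv2.imwrite('pics/t2.png',i[:,:,::-1])
```

```text
clock 2.83 box tcp [-108.1   11.5  255.4] F [ 0.5 -0.5 -0. ] w 0.383
turn [-0.1 -0.1 -0.1]
(-108, 11, 216) -> [-0.1 -0.4 39.4]
```

View pics/w1.png

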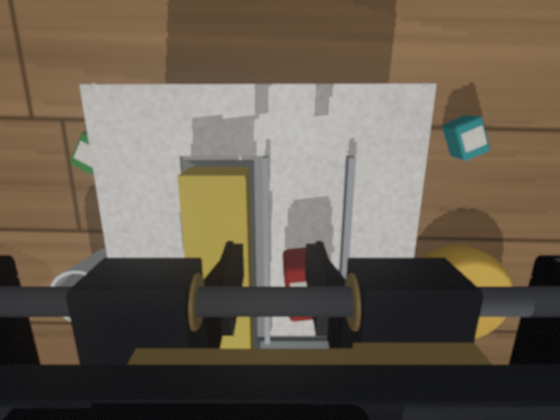

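The wrist view shows the fingertips at (232,245) and (318,245), with the pad to the left and the lane and cheese (298,285) to the right. I'll check the finger and cheese positions in box coordinates.

Run:
```python
from h import *
c=cap('wrist');P=pts(c)*1000;B=(P.reshape(-1,3)-[C[0],C[1],0])@BR.as_matrix();B=B.reshape(P.shape)
m=(B[...,2]>250)&(B[...,2]<275)&(abs(B[...,0]+108)<40)
for side in (m&(B[...,1]<11),m&(B[...,1]>11)): print('finger',side.sum(),np.nanpercentile(B[side],[1,50,99],axis=0).round(1).tolist())
for n in('wrist','top'):
    c=cap(n);P=pts(c)*1000;B=((P.reshape(-1,3)-[C[0],C[1],0])@BR.as_matrix()).reshape(P.shape)
    h=cv2.cvtColor(c['pixels'],cv2.COLOR_RGB2HSV)
    r=((h[...,0]<6)|(h[...,0]>172))&(h[...,1]>120)&(B[...,2]>183)&(B[...,2]<222)&(abs(B[...,1]-35)<35)&(abs(B[...,0])<150)
    print(n,r.sum(),np.nanpercentile(B[r],[1,50,99],axis=0).round(1).tolist())
    y=(h[...,0]>20)&(h[...,0]<33)&(h[...,1]>150)&(abs(B[...,2]-212)<6)&(abs(B[...,0])<160)&(abs(B[...,1]+28)<40)
    print('pad',np.nanpercentile(B[y],[1,50,99],axis=0).round(1).tolist())
    rl=(abs(B[...,2]-190)<3)&(abs(B[...,0]+110)<40)&(B[...,1]>40)&(B[...,1]<80)
    print('rail',rl.sum(),np.nanpercentile(B[rl],[1,50,99],axis=0).round(1).tolist() if rl.any() else'')
```

```text
finger 405 [[-119.4, -12.8, 256.8], [-117.4, -6.8, 266.4], [-98.9, -4.1, 274.9]]
finger 400 [[-119.2, 28.8, 256.8], [-117.3, 31.6, 266.3], [-98.9, 37.6, 274.8]]
wrist 607 [[-84.5, 19.5, 190.2], [-82.3, 26.2, 213.8], [-69.6, 33.1, 217.6]]
pad [nan, nan, nan]
rail 845 [[-149.0, 63.1, 187.3], [-113.5, 65.3, 191.4], [-71.2, 68.3, 192.9]]
top 63 [[-52.1, 21.7, 211.0], [-45.2, 36.1, 214.2], [-40.9, 50.7, 218.8]]
pad [[-3.6, -49.1, 206.6], [59.7, -28.8, 210.9], [121.5, -7.1, 215.9]]
rail 25 [[-149.7, 48.9, 187.4], [-139.5, 65.0, 190.1], [-76.2, 67.3, 192.7]]
  return np.nanmean(a, axis, out=out, keepdims=keepdims)
```

Request:
carry_out(
  rows=[
    [0, 0, 10, 0, 0, 0],
    [0, 0, 25, 0, 0, 0],
    [0, 0, 38, 0, 0, 0],
    [0, 0, 43, 0, 0, 0],
    [0, 0, 49, 0, 0, 0],
    [0, 0, 55, 0, 0, 0],
    [0, 0, 55, 0, 0, 0],
  ],
  hand=0.08,
)

```text
clock: 3.95
tool_pos: [0.4717, -0.0735, 0.2023]
eef_rot: [0.002, -0.012, 1.0, 0.0]
contact_force: [-0.3, 4.1, 7.1]
gripper_width: 0.461
```

```bash
cat >> h.py <<'E'
def flap():
    c=cap('top');P=pts(c)*1000;B=((P.reshape(-1,3)-[C[0],C[1],0])@BR.as_matrix()).reshape(P.shape)
    h=cv2.cvtColor(c['pixels'],cv2.COLOR_RGB2HSV)
    y=(h[...,0]>20)&(h[...,0]<33)&(h[...,1]>150)&(B[...,0]>0)&(B[...,0]<115)&(B[...,1]>-45)&(B[...,1]<8)&(B[...,2]>150)
    if y.sum()>30:
        a=np.polyfit(B[y][:,1],B[y][:,2],1);print('flap',np.arctan(-a[0]).round(3),y.sum())
    return c,B
E
python3 - <<'E'
from h import *
go((-108,11,184));flap()
E
```

```text
clock 3.95 box tcp [-106.    13.   202.3] F [-0.3  4.1  7.1] w 0.461
turn [ 0.1  0.2 -0. ]
(-108, 11, 184) -> [ 2.1 -2.  18.3]
flap 0.231 1115
```

Request:
carry_out(
  rows=[
    [2, -2, 5, 0, 0, 0],
    [2, -3, 10, 0, 0, 0],
    [2, -4, 15, 0, 0, 0],
    [2, -4, 18, 0, 0, 0],
    [2, -4, 18, 0, 0, 0],
  ],
)

```text
clock: 4.62
tool_pos: [0.4719, -0.0715, 0.1855]
eef_rot: [0.004, -0.013, 1.0, 0.004]
contact_force: [0.1, 13.2, 6.9]
gripper_width: 0.453
```

Run:
```python
from h import *
go((-108,11,184));flap()
```

```text
clock 4.62 box tcp [-105.8   15.   185.5] F [ 0.1 13.2  6.9] w 0.453
turn [0.5 0.4 0.2]
(-108, 11, 184) -> [ 2.2 -4.   1.5]
flap 0.384 1193
```

Run:
```python
from h import *
c,B=flap()
a=cv2.resize(c['pixels'][115:315,275:405],None,fx=3,fy=3)
w=cap('wrist')['pixels']
w=w[100:360,130:430]; w=cv2.resize(w,None,fx=1.35,fy=1.35)
o=np.zeros((600,800,3),np.uint8);o[:a.shape[0],:a.shape[1]]=a;o[:w.shape[0],395:395+w.shape[1]]=w
cv2.imwrite('pics/c3.png',o[:,:,::-1])
m=(abs(B[...,0]-70)<3)&(B[...,1]>-62)&(B[...,1]<65)
q=B[m];i=np.argsort(q[:,1]);print(q[i][::2,1:].round(0).tolist())
```

```text
flap 0.4 1180
[[-61.0, 176.0], [-60.0, 180.0], [-58.0, 180.0], [-57.0, 175.0], [-54.0, 178.0], [-52.0, 175.0], [-52.0, 178.0], [-50.0, 179.0], [-47.0, 183.0], [-44.0, 186.0], [-42.0, 187.0], [-39.0, 190.0], [-37.0, 189.0], [-37.0, 193.0], [-34.0, 197.0], [-32.0, 197.0], [-30.0, 197.0], [-28.0, 196.0], [-27.0, 199.0], [-25.0, 196.0], [-24.0, 193.0], [-22.0, 193.0], [-21.0, 195.0], [-20.0, 190.0], [-18.0, 189.0], [-16.0, 191.0], [-14.0, 186.0], [-13.0, 183.0], [-12.0, 187.0], [-10.0, 184.0], [-8.0, 181.0], [-8.0, 185.0], [-7.0, 178.0], [-5.0, 174.0], [-4.0, 179.0], [-2.0, 178.0], [-1.0, 134.0], [-1.0, 170.0], [-1.0, 176.0], [1.0, 133.0], [1.0, 172.0], [2.0, 125.0], [4.0, 126.0], [5.0, 129.0], [7.0, 126.0], [8.0, 121.0], [11.0, 124.0], [11.0, 125.0], [13.0, 123.0], [15.0, 120.0], [17.0, 115.0], [17.0, 116.0], [19.0, 118.0], [21.0, 112.0], [21.0, 116.0], [23.0, 113.0], [25.0, 10.0], [25.0, 111.0], [25.0, 14.0], [27.0, 8.0], [27.0, 11.0], [29.0, 107.0], [29.0, 107.0], [30.0, 9.0], [31.0, 103.0], [32.0, 107.0], [33.0, 16.0], [35.0, 8.0], [35.0, 11.0], [37.0, 12.0], [40.0, 8.0], [40.0, 10.0], [43.0, 14.0], [45.0, 11.0], [47.0, 12.0], [63.0, 187.0], [65.0, 188.0], [65.0, 191.0]]
```

View pics/c3.png

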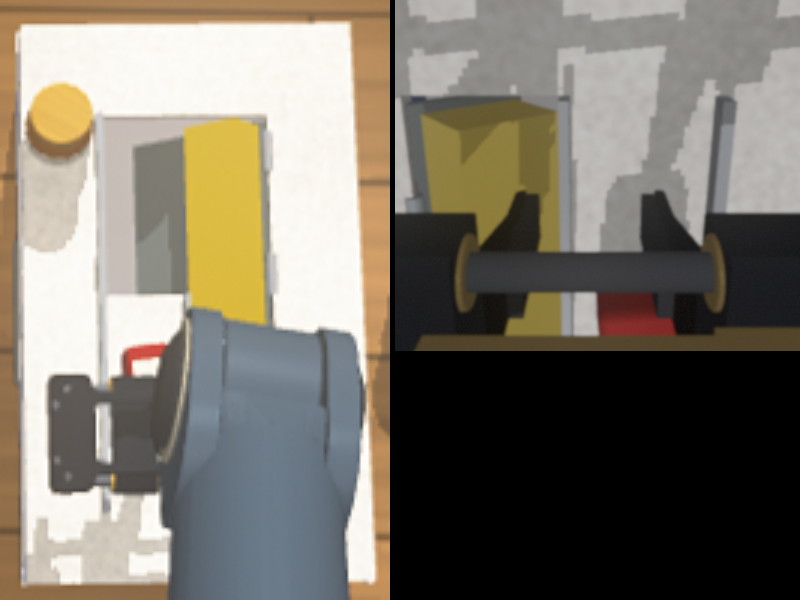

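The flap is open at about 0.67 rad (pad slope from depth), the lane finger sits behind the cheese between the rails, and the jar is untouched. Next I push while keeping the sideways bias.

Request:
carry_out(
  rows=[
    [0, -7, 1, 0, 0, 0],
    [-8, -8, 1, 0, 0, 0],
    [-16, -8, 1, 0, 0, 0],
    [-24, -8, 1, 0, 0, 0],
    [-32, -8, 1, 0, 0, 0],
    [-40, -8, 1, 0, 0, 0],
    [-48, -8, 1, 0, 0, 0],
    [-55, -8, 1, 0, 0, 0],
  ],
)

```text
clock: 5.78
tool_pos: [0.5264, -0.0742, 0.1853]
eef_rot: [0.002, -0.014, 1.0, 0.007]
contact_force: [-4.5, 8.1, 6.6]
gripper_width: 0.459
```

Run:
```python
from h import *
go((0,11,184));c,B=flap()
a=cv2.resize(c['pixels'][115:315,275:405],None,fx=3,fy=3)
w=cap('wrist')['pixels'][100:360,130:430]; w=cv2.resize(w,None,fx=1.35,fy=1.35)
o=np.zeros((600,800,3),np.uint8);o[:a.shape[0],:a.shape[1]]=a;o[:w.shape[0],395:395+w.shape[1]]=w
cv2.imwrite('pics/c4.png',o[:,:,::-1])
m=(abs(B[...,0]-90)<15)&(B[...,1]>-28)&(B[...,1]<-5)&(B[...,2]>160);print(np.arctan(-np.polyfit(B[m][:,1],B[m][:,2],1)[0]))
```

```text
clock 5.78 box tcp [-51.4  11.  185.3] F [-4.5  8.1  6.6] w 0.459
turn [0.8 0.3 0.3]
(0, 11, 184) -> [-51.4  -0.3   1.5]
flap 0.437 499
0.8445616904148533
```

View pics/c4.png

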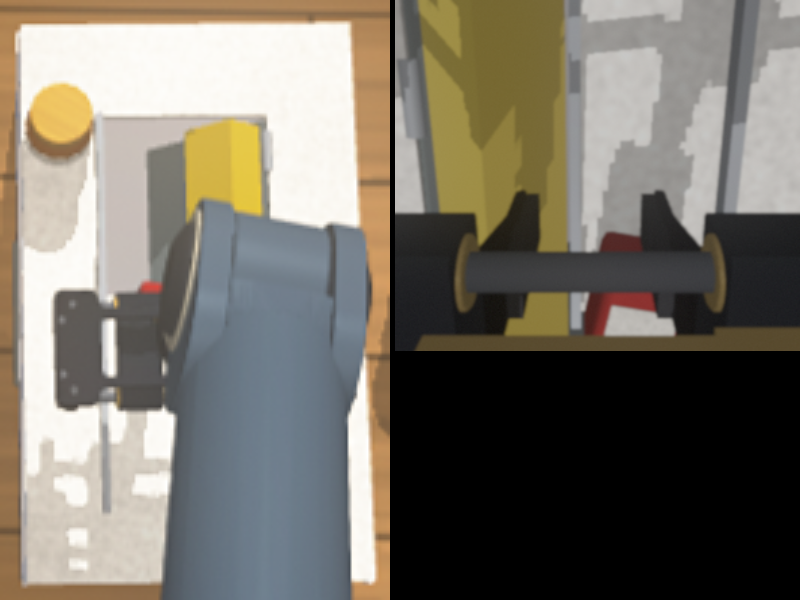

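Flap is at about 0.8 and the cheese is yawing, because the lane finger sits too far to +y. I'll back off a little, bring the lane finger about 6 mm toward −y by closing slightly, with the pad finger staying put, then continue.

Request:
carry_out(
  rows=[
    [5, -5, 1, 0, 0, 0],
    [6, -7, 1, 0, 0, 0],
    [6, -7, 1, 0, 0, 0],
    [0, -7, 1, 0, 0, 0],
    [-6, -7, 1, 0, 0, 0],
    [-12, -7, 1, 0, 0, 0],
    [-18, -7, 1, 0, 0, 0],
  ],
  hand=0.22,
)

```text
clock: 6.75
tool_pos: [0.5447, -0.0765, 0.1848]
eef_rot: [0.002, -0.015, 1.0, 0.01]
contact_force: [-5.0, 8.7, 6.5]
gripper_width: 0.387
```

Run:
```python
from h import *
go((0,11,184));c,B=flap()
a=cv2.resize(c['pixels'][115:315,275:405],None,fx=3,fy=3)
w=cap('wrist')['pixels'][100:360,130:430]; w=cv2.resize(w,None,fx=1.35,fy=1.35)
o=np.zeros((600,800,3),np.uint8);o[:a.shape[0],:a.shape[1]]=a;o[:w.shape[0],395:395+w.shape[1]]=w
cv2.imwrite('pics/c5.png',o[:,:,::-1])
m=(abs(B[...,0]-90)<15)&(B[...,1]>-28)&(B[...,1]<-5)&(B[...,2]>160);print(np.arctan(-np.polyfit(B[m][:,1],B[m][:,2],1)[0]))
```

```text
clock 6.75 box tcp [-33.1   8.2 184.8] F [-5.   8.7  6.5] w 0.387
turn [1.1 0.2 0.4]
(0, 11, 184) -> [-33.1   2.5   1. ]
flap 0.489 244
0.872698562628419
```

View pics/c5.png

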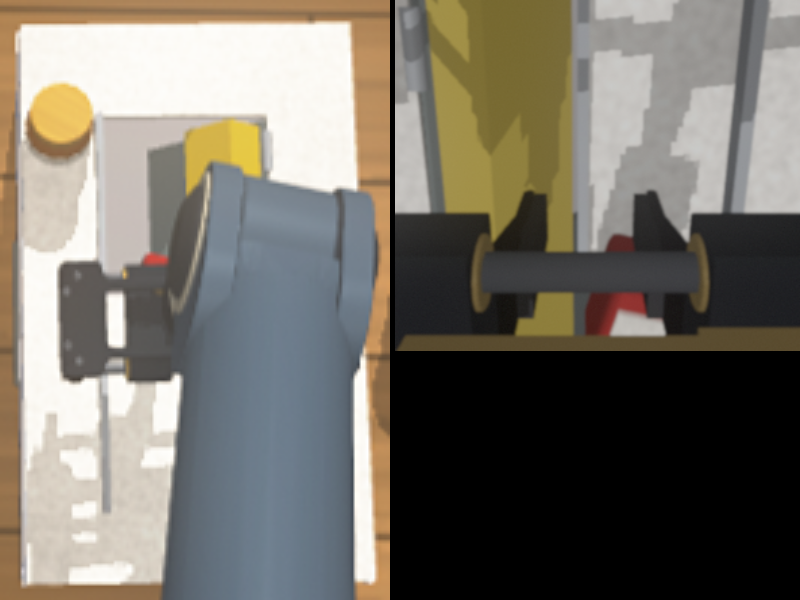

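Cheese is yawed but inside the rails and its nose is over the opening; flap is at about 0.87. I'll push on.

Request:
carry_out(
  rows=[
    [-6, -4, 0, 0, 0, 0],
    [-13, -4, 0, 0, 0, 0],
    [-20, -4, 0, 0, 0, 0],
    [-27, -4, 0, 0, 0, 0],
    [-33, -4, 0, 0, 0, 0],
    [-38, -4, 0, 0, 0, 0],
    [-38, -4, 0, 0, 0, 0],
  ],
)

```text
clock: 7.72
tool_pos: [0.584, -0.0754, 0.1857]
eef_rot: [0.002, -0.017, 1.0, 0.012]
contact_force: [-3.6, 5.5, 7.2]
gripper_width: 0.39
```

Run:
```python
from h import *
go((0,11,184))
c=cap('top');s=cap('scene')
a=cv2.resize(c['pixels'][115:315,275:405],None,fx=2.2,fy=2.2)
w=cap('wrist')['pixels'][100:360,130:430]; w=cv2.resize(w,None,fx=1.35,fy=1.35)
b=cv2.resize(s['pixels'][130:270,150:290],None,fx=2,fy=2)[:245]
o=np.zeros((600,800,3),np.uint8);o[:a.shape[0],:a.shape[1]]=a;o[:w.shape[0],395:395+w.shape[1]]=w;o[352:352+b.shape[0],395:395+b.shape[1]]=b
cv2.imwrite('pics/c6.png',o[:,:,::-1])
```

```text
clock 7.72 box tcp [  6.2   8.5 185.7] F [-3.6  5.5  7.2] w 0.39
turn [1.4 0.3 0.6]
(0, 11, 184) -> [6.2 2.5 1.7]
```

View pics/c6.png

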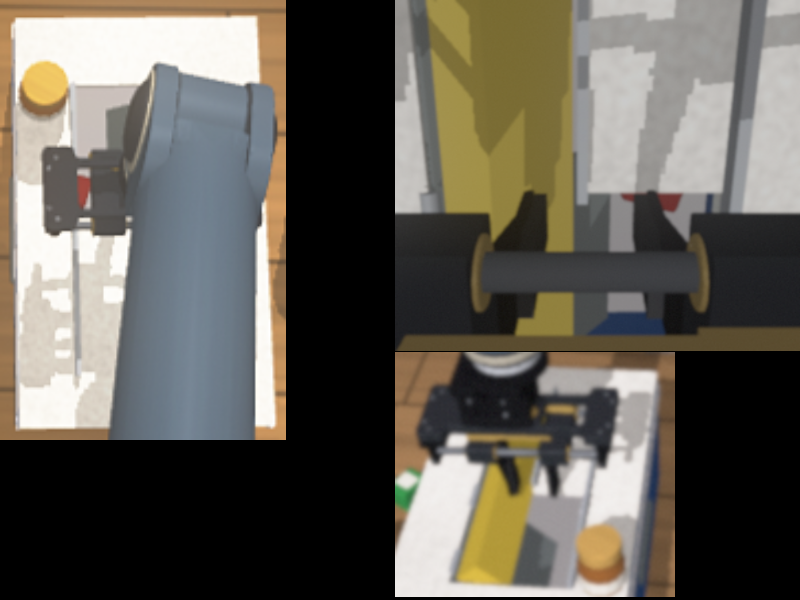

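The wrist view shows red at about (655,200), below the lid edge. I'll check its height.

```bash
cat >> h.py <<'E'
def red(n):
    c=cap(n);P=pts(c)*1000;B=((P.reshape(-1,3)-[C[0],C[1],0])@BR.as_matrix()).reshape(P.shape)
    h=cv2.cvtColor(c['pixels'],cv2.COLOR_RGB2HSV)
    r=((h[...,0]<6)|(h[...,0]>172))&(h[...,1]>110)&(abs(B[...,1])<120)&(abs(B[...,0])<200)
    print(n,r.sum(),np.nanpercentile(B[r],[2,50,98],axis=0).round(0).tolist() if r.any() else '')
E
python3 - <<'E'
from h import *
red('wrist');red('top');red('scene')
E
```

```text
wrist 161 [[-6.0, 35.0, 47.0], [62.0, 71.0, 49.0], [70.0, 78.0, 196.0]]
top 61 [[36.0, 38.0, 38.0], [53.0, 45.0, 46.0], [65.0, 50.0, 50.0]]
scene 0
```

The cheese rests on the box floor, with its top at z≈48 (12+36). Now I lift clear.

Request:
carry_out(
  rows=[
    [0, -4, -6, 0, 0, 0],
    [0, -3, -13, 0, 0, 0],
    [0, -2, -20, 0, 0, 0],
    [0, 0, -30, 0, 0, 0],
    [0, 0, -50, 0, 0, 0],
    [0, 0, -80, 0, 0, 0],
    [0, 0, -110, 0, 0, 0],
    [40, 0, -120, 0, 0, 0],
    [80, 0, -120, 0, 0, 0],
    [110, 40, -120, 0, 0, 0],
    [110, 80, -120, 0, 0, 0],
    [110, 110, -120, 0, 0, 0],
  ],
)

```text
clock: 9.52
tool_pos: [0.469, 0.0297, 0.308]
eef_rot: [0.002, -0.017, 1.0, 0.012]
contact_force: [-0.7, 0.3, 0.3]
gripper_width: 0.391
```

Request:
carry_out(
  rows=[
    [0, 40, 0, 0, 0, 0],
    [0, 85, 0, 0, 0, 0],
    [0, 130, 0, 0, 0, 0],
    [0, 150, 0, 0, 0, 0],
    [0, 150, 0, 0, 0, 0],
    [0, 150, 0, 0, 0, 0],
  ],
)

```text
clock: 10.28
tool_pos: [0.4637, 0.1782, 0.3114]
eef_rot: [0.002, -0.017, 1.0, 0.012]
contact_force: [0.3, -0.4, -0.3]
gripper_width: 0.393
```

Run:
```python
from h import *
go();P,d=measure2 if False else (None,None)
c,B=flap();cv2.imwrite('pics/end.png',c['pixels'][:,:,::-1]);red('top');
m=(B[...,0]>15)&(B[...,0]<120)&(B[...,1]>8)&(B[...,1]<50);print('flap plate z',np.nanpercentile(B[m][:,2],[2,50,98]))
P=pts(c)
for n,(u,w) in dict(jar=(295,154),wheel=(225,200),cup=(426,208)).items(): print(n,P[w,u].round(3))
```

```text
clock 10.28 box tcp [-108.1  264.8  311.4] F [ 0.3 -0.4 -0.3] w 0.393
turn [1.4 0.2 0.6]
flap 0.006 1005
top 0 
flap plate z [ 12.50026616 178.79126474 183.42185507]
jar [0.688 0.013 0.24 ]
wheel [0.626 0.17  0.049]
cup [ 0.622 -0.321  0.003]
```

View pics/end.png

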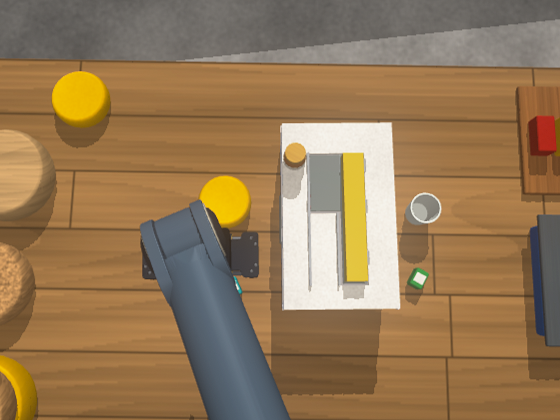

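The final view shows the flap shut and the lane empty. The jar (295,154), wheel (225,200) and cup (426,208) are where they were, and the arm is clear.

```bash
python3 -c "
from cell import manip
print(manip.sign_off())"
```

```text
the job is handed in; nothing more can be done
None
```

The red cheese is in the blue cold box, the flap has closed by itself, and the job is handed in at about 10 s on the robot's clock.

I pressed the yellow pad down with one finger and held the flap at about 0.65–0.87 rad. The other finger pushed the cheese along the lane and over the edge. The cheese turned sideways partway along. I backed off a few millimetres, moved the pushing finger over and carried on; it stayed between the rails. I then lifted straight off and moved clear.

Last checks:
- **Cheese:** before I released the flap, its top measured about 48 mm high, which puts it on the box floor. No red shows on the lid now.
- **Flap:** it reads 0.006 rad, so shut. A few depth pixels at the opening read floor height (about 12 mm), probably the narrow gaps around the flap. The median is lid level, and the picture shows it shut.
- **Jar, wheel and cup:** they are in the same place in the before and after pictures. Depth spot checks agree to within a few millimetres.
- **Force:** the contact force reads about zero, so the robot is touching nothing. The highest reading at the end of any move was about 15 N.

My automatic flap-angle reading came out too low while the flap was open (0.38–0.49 rad), because its fit included the pad's side face. I used the slope of the pad top instead.

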